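# Pack the tall sensor housings into the transit crate

### The arm

A 6-joint arm with a two-finger parallel gripper is mounted at the origin on the work surface. World frame = base frame: x ahead of the robot, y to its left, z up, the work surface at z = 0. Lengths are in mm, angles in rad, forces in N, time in s.
With the tool pointing down it reaches from about 300 to 775 mm from the base axis. Payload 14.6 kg.
Tool frame: the origin (TCP) lies between the finger pads; the fingertips stand 25 mm ahead of it and the grasp point (between the pads) lies 6 mm ahead of it; z points along the fingers, y is the line along which they close (so a half turn about z gives the same grasp; the last joint's range is limited). The gripper opens to 94 mm and grips with 3 to 60 N. Pads are 16 mm wide; open, the fingers measure 119 mm over their backs; the gripper's body (75 mm by 177 mm) begins 78 mm behind the grasp point.
Start: joints at [1.189, 0.3, 1.521, -0, 1.321, -0.067], TCP at [170.292, 522.963, 230.446] pointing down, gripper open.
Joint ranges: [-3.03, 3.03], [-0.79, 2.21], [0.23, 2.52], [-1.04, 4.18], [0, 3.07], [-2.55, 2.55]. Speed limits (rad/s): [2.22, 2.22, 2.57, 3.14, 3.14, 3.14].

### API

Orientations are given as [roll, pitch, yaw] about the fixed x, y, z axes, in that order (R = Rz(yaw) Ry(pitch) Rx(roll)).
In Python, from cell import manip gives the robot as it stands. The module is installed in compiled form; this text tells all that it offers.
- The arm moves only by the tool step_arm, never from a script. Its argument "series" is one flat list of numbers, 5 for each row, row after row: the shift along the world's x, y, z in mm, then the turn about the world's z in rad, then the closure, from 0 (fully open) to 1 (shut). In form: [dx, dy, dz, spin, jaw, dx, dy, dz, spin, jaw, ...]. A call has 1 to 20 rows; each row shifts and turns the commanded pose from where the row before left it; what a row does not reach is not made up. A row lasts 1/8 s, in which the tool goes at most 62.5 mm and 10.7 degrees, less where a joint would pass 70% of its speed; a pose out of reach is approached as far as the arm can. A call is refused whole if a number of a shift passes 62.5 or a number of a turn 0.188, either way. A call with a gripper value outside its range is refused whole. The fingers move at their own pace and stop on an object; "squeeze" is the grip in N (left out, the last holds). Time passes only in rows, so rows that do not move let the fingers close. It gives the time, the measured TCP pose, the force, the opening and the grip force at its end, in the units of the state.
- manip.read_state(): the state, without advancing time (a new reading comes with each control period).
- manip.camera(name): name is "scene" or "top" or "wrist"; returns (picture, depth): 384x512x3 uint8, blue, green, red; 384x512 float32, mm along the optical axis (not along the pixel's ray), 0 where there is no reading.
- manip.camera_info(name): a dict with "fovy" (degrees; the focal length in pixels is half the picture's height over the tangent of half this angle, whatever the lens; pixels are square), "cx", "cy" (the principal point, pixels), "eye" and "orientation" of the camera in the world. Camera axes: x right, y down, z forward; pixel columns grow to the right and rows downward; lengths in mm; the calibration is good to about 2 mm. A picture is of the moment at which its call begins: read the wrist's pose just before it. camera_info takes no time and is no camera call; for the wrist camera it gives the pose at the moment of the call.
- manip.sign_off(): hands the job in; it is judged then, once.
The state is a dict: "clock": time; "joints": joint angles; "qd": joint speeds; "effort": joint torques, N m; "eef_pos": TCP position; "eef_rot": TCP orientation; "wrist_force": force on the tool from outside, world axes, zero at the start; "moment": the same for the moment, N m; "finger_gap": finger opening in mm; "finger_force": force on a finger pad.
Only numpy, scipy, OpenCV 4.12 (cv2) and the standard library are available. Lean on these libraries where they do the work, as an engineer would, in place of code of your own. Each camera call takes 0.05 s, during which the arm holds its last target. There are 200 camera calls.

### The job

Pack the two tall necked aluminium housings that stand on the bench into the divided plywood crate: each upright on the crate's floor in an empty cell of its own. Lower them to the floor rather than dropping them, and leave the housing that is already in the crate in its cell.

Things in the scene. Friction and masses are not known exactly. Their poses are not given: they have to be found in the camera images.
- housing_a: tall turned aluminium housing, 110 mm high, standing upright on the bench: round flange foot 56 mm wide, 10 mm thick; body 42 mm wide up to 60 mm; then a straight neck 34 mm wide up to the flat top (grip it there), black disc on top. 0.2 to 0.4 kg. Origin at the centre of the underside, z up. The two short housings on the bench (same foot, 45 mm high, no neck) are not wanted.
- housing_b: tall turned aluminium housing, 110 mm high, standing upright on the bench: round flange foot 56 mm wide, 10 mm thick; body 42 mm wide up to 60 mm; then a straight neck 34 mm wide up to the flat top (grip it there), black disc on top. 0.2 to 0.4 kg. Origin at the centre of the underside, z up. Same kind as housing_a.
- housing_c: a third housing of the same tall kind (110 mm high, 56 mm foot, 34 mm neck), already standing in one of the crate's four cells; it stays there. Origin at the centre of its underside, z up.
- crate: square open plywood crate fixed to the bench, 178 x 178 mm, 55 mm high, floor and walls 6 mm thick; a cross of 6 mm dividers as high as the walls makes 2 x 2 cells of 80 x 80 mm, centred at x = +-43, y = +-43 mm in its frame. Any yaw. Origin at the centre of its underside; the cells' floor is 6 mm above it; x, y along its walls, z up. One cell holds housing_c, three are empty.
Mind the look-alikes: they are no part of the job. Leave any purple look-alike of the housing_a alone.

How it is judged (in metres and radians):
At the end, for the whole second after the job is handed in: All three tall housings stand in the crate, each in its own cell: axis within 17 mm of the cell's centre along each crate axis, foot within 8 mm of the cell's floor, within 10 degrees of upright, at rest ((x of housing_a in the frame of crate between 0.026 and 0.06 m or x of housing_a in the frame of crate between -0.06 and -0.026 m) and (y of housing_a in the frame of crate between 0.026 and 0.06 m or y of housing_a in the frame of crate between -0.06 and -0.026 m) and z of housing_a in the frame of crate between -0.002 and 0.014 m and angle between each of housing_a, housing_b, housing_c's own z axis and vertical below 0.17 rad and linear speed of each of housing_a, housing_b, housing_c below 0.03 m/s and (x of housing_b in the frame of crate between 0.026 and 0.06 m or x of housing_b in the frame of crate between -0.06 and -0.026 m) and (y of housing_b in the frame of crate between 0.026 and 0.06 m or y of housing_b in the frame of crate between -0.06 and -0.026 m) and z of housing_b in the frame of crate between -0.002 and 0.014 m and (x of housing_c in the frame of crate between 0.026 and 0.06 m or x of housing_c in the frame of crate between -0.06 and -0.026 m) and (y of housing_c in the frame of crate between 0.026 and 0.06 m or y of housing_c in the frame of crate between -0.06 and -0.026 m) and z of housing_c in the frame of crate between -0.002 and 0.014 m); the robot touches nothing.
It fails at once if a housing dropped into the crate (faster than 0.8 m/s there, a fall of over 30 mm) ((linear speed of housing_a above 0.8 m/s and z of housing_a in the frame of crate below 0.05 m and horizontal distance between housing_a and crate below 0.12 m) or (linear speed of housing_b above 0.8 m/s and z of housing_b in the frame of crate below 0.05 m and horizontal distance between housing_b and crate below 0.12 m)).
It fails at once if the housing already in the crate taken out of its cell or tipped over (distance of housing_c from where it was at the start of the episode above 0.035 m or angle between housing_c's own z axis and vertical above 0.35 rad).
It also fails if it takes over 64 s, if anything falls off the work surface, if the arm or the gripper's body presses on something with over 40 N, if the wrist force passes 120 N, or if a joint passes its speed limit or range.

## Working session

There is one attempt and no reset: what is moved stays moved. The work goes in short steps, Python scripts to look and compute and a tool call to move; the robot and the scene stay as the last step left them, time stands still between calls to the robot, and variables do not carry over. Pictures are saved under pics/ and viewed, at most 10 in all, crops included, and the job is handed in when it is done.

Besides the shell and the picture viewer there is one more tool, called after ">>>" as name(argument=value, ...) on one line, values as JSON. step_arm: Moves the arm, as the interface text tells. Its arguments: {"type":"object","properties":{"series":{"type":"array"},"squeeze":{"type":"number"}},"required":["series"]}

```bash
mkdir -p pics
cat > h.py <<'E'
import numpy as np, cv2
from scipy.spatial.transform import Rotation as R
from cell import manip
def cloud(name):
    i=manip.camera_info(name); im,d=manip.camera(name)
    return im,d,i
def pts(d,i):
    f=d.shape[0]/2/np.tan(np.radians(i['fovy'])/2)
    v,u=np.mgrid[:d.shape[0],:d.shape[1]]
    c=np.stack([(u-i['cx'])/f*d,(v-i['cy'])/f*d,d],-1)
    o=np.array(i['orientation'])
    M=o if o.shape==(3,3) else R.from_euler('xyz',o).as_matrix()
    return c@M.T+np.array(i['eye'])
E
python3 - <<'E'
from h import *
out=[]
for n in('scene','top'):
    im,d,i=cloud(n);print(i);np.savez(n,im=im,d=d,p=pts(d,i));out.append(im)
    p=pts(d,i);print(p[200,256],d[200,256])
cv2.imwrite('pics/a.png',cv2.resize(out[0],(800,600)));cv2.imwrite('pics/b.png',cv2.resize(out[1],(800,600)))
print(manip.read_state())
E
```

```text
{'fovy': 48.56574234431191, 'cx': 254.04397786145984, 'cy': 188.71583884177505, 'eye': array([1329.7092107 , -127.75999691,  633.62520386]), 'orientation': array([-2.17184522, -0.00629286,  1.43631552])}
[463.30238844  -1.48984433  -1.41218045] 1081.2173
{'fovy': 43.00102594139111, 'cx': 248.96670776324507, 'cy': 185.62197706118798, 'eye': array([ 416.93956915,    8.97554476, 1149.10369223]), 'orientation': array([-3.08473396e+00,  1.98742310e-03, -1.59574485e+00])}
[447.98753718  -6.0809302    1.53761549] 1147.4662
{'clock': 0.1, 'joints': array([ 1.18938742e+00,  3.00433284e-01,  1.52154811e+00, -2.99463908e-05,
        1.32067511e+00, -6.65550541e-02]), 'qd': array([-0.00124095, -0.00200129, -0.00236365,  0.00039874, -0.00078353,
       -0.00207454]), 'effort': array([ 1.50076274e-03, -5.32651305e+01, -3.53279722e+01,  7.08811590e-02,
        2.35972193e-02, -7.40817609e-05]), 'eef_pos': array([170.22816201, 522.76660483, 229.9210005 ]), 'eef_rot': array([-3.14052923e+00, -4.18096259e-05,  2.82674621e+00]), 'wrist_force': array([ 0.2181983 ,  0.35226495, -0.20269486]), 'moment': array([-0.01199786,  0.02821323,  0.00527926]), 'finger_force': 0.0, 'finger_gap': 94.06789796434221}
```

View pics/a.png

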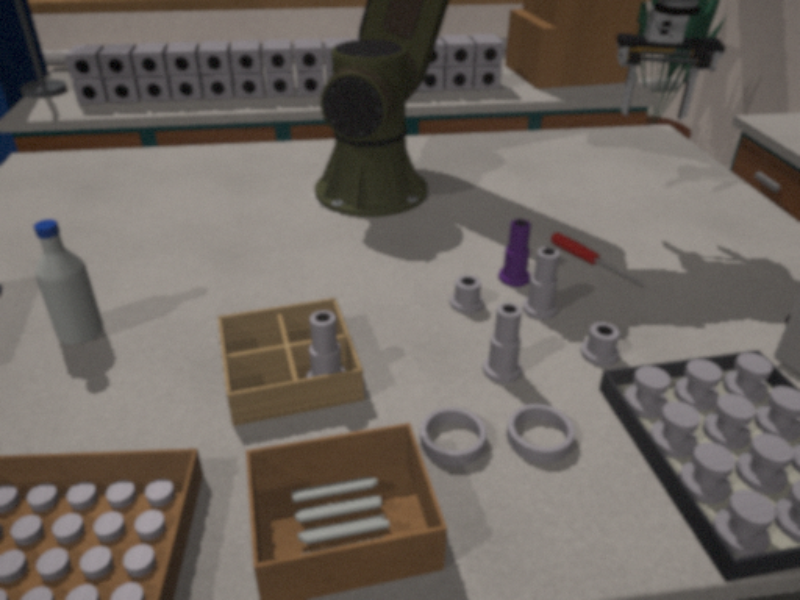

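View pics/b.png

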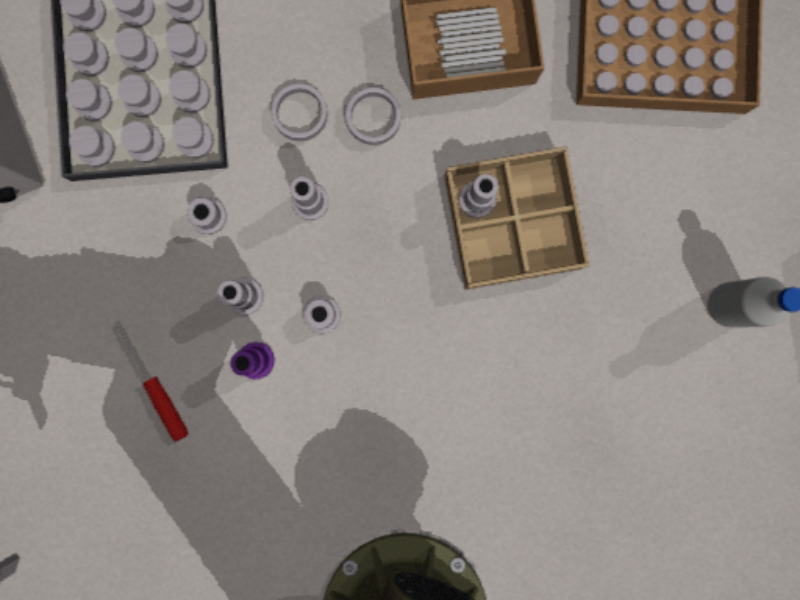

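The scene view shows the tall aluminium housings at about (508,340) and (545,280), with the purple one at (517,255) and the short ones at (467,295) and (602,345). In the top view the candidates have discs at (303,190) and (230,293), which are tall and aluminium. (202,212) and (319,315) are short, (243,362) is purple, and (485,187) is the housing in the crate. The first two fit. I'll confirm them by height and a crop.

Run:
```python
from h import *
z=np.load('top.npz');im,p=z['im'],z['p']
z2=np.load('scene.npz')
def tops(p,lo,hi):
    m=((p[...,2]>lo)&(p[...,2]<hi)&(p[...,0]>250)&(p[...,0]<720)&(abs(p[...,1])<350)).astype(np.uint8)
    n,l,s,c=cv2.connectedComponentsWithStats(m)
    for k in range(1,n):
        if s[k,4]>15:
            q=p[l==k];(x,y),r=cv2.minEnclosingCircle(q[:,:2].astype(np.float32))
            print(c[k].round(1),s[k,4],q.mean(0).round(1),'circ',round(x,1),round(y,1),round(r,1))
tops(p,102,118);print();tops(z2['p'],104,118)
for pp in(p,z2['p']):
    m=(pp[...,2]>48)&(pp[...,2]<60)&(pp[...,0]>380)&(pp[...,0]<700)&(pp[...,1]<-30)&(pp[...,1]>-280)
    m=cv2.morphologyEx(m.astype(np.uint8),cv2.MORPH_CLOSE,np.ones((3,3)))
    n,l,s,c=cv2.connectedComponentsWithStats(m);k=1+np.argmax(s[1:,4])
    q=pp[(l==k)&(pp[...,2]>48)&(pp[...,2]<60)];print(cv2.minAreaRect(q[:,:2].astype(np.float32)),q[:,2].mean())
cv2.imwrite('pics/c.png',cv2.resize(im[90:250,100:390],None,fx=2.75,fy=2.75,interpolation=2))
```

```text
[309.4 119.3] 165 [ 614.8 -123.4  114.7] circ 615.9 -124.7 17.1
[192.7 120.4] 200 [619.6 127.  110.4] circ 619.9 127.5 17.0
[146.5 186.7] 203 [479.2 228.2 110.7] circ 479.5 228.6 16.8
[154.5 231.6] 207 [383.3 212.5 110.4] circ 383.0 213.2 16.9

[333.2 143.1] 80 [388.8 210.2 108. ] circ 386.3 210.5 17.3
[350.9 161.5] 96 [484.3 225.9 108.1] circ 481.5 227.2 18.1
[326.  198.2] 137 [625.1 124.8 108.2] circ 623.0 125.4 17.6
[206.7 205. ] 187 [ 623.5 -126.8  112.7] circ 619.7 -127.0 17.2
((582.5802001953125, -177.5987548828125), (178.40554809570312, 179.38499450683594), 8.555048942565918) 53.538513402380445
((585.080810546875, -179.19967651367188), (181.3082733154297, 178.43736267089844), 8.314286231994629) 52.2187816337125
```

View pics/c.png

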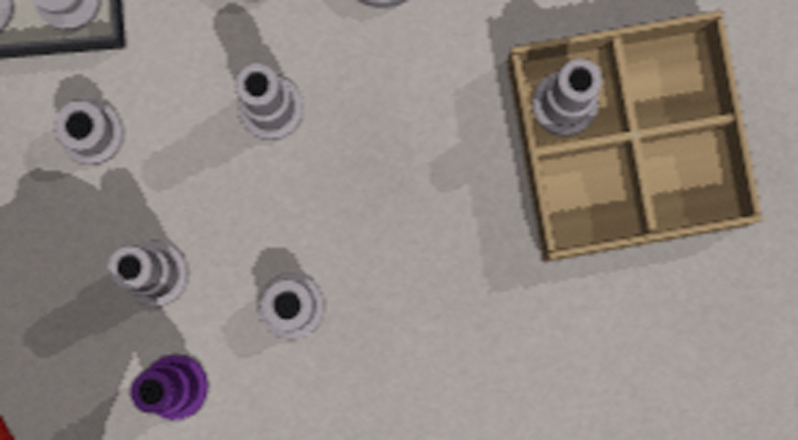

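The crop confirms the choice: two tall bare-aluminium housings at crop pixels (260,95) and (140,270), both 110 mm high by depth. The short ones, at (80,130) and (290,305), and the purple one, at (155,390), are not wanted. A is at about (621,126) and B at about (481,228). The crate centre is (584,-178) with yaw 8.4°, and C is in the +,+ cell. I'll approach A.

>>> step_arm(series=[37.5,-33,0,-0.16,0.2,37.5,-33,0,-0.16,0.2,37.5,-33,0,-0.16,0.2,37.5,-33,0,-0.16,0.2,37.5,-33,0,-0.16,0.2,37.5,-33,0,-0.16,0.2,37.5,-33,0,-0.15,0.2,37.5,-33,0,0,0.2,37.5,-33,0,0,0.2,37.5,-33,0,0,0.2,37.5,-33,0,0,0.2,37.5,-33,0,0,0.2,0,0,0,0,0.2,0,0,0,0,0.2], squeeze=25)

```text
clock: 1.85
eef_pos: [619.8, 127.3, 230.0]
eef_rot: [-3.141, -0.0, 1.717]
wrist_force: [-0.4, -0.0, 0.3]
finger_gap: 75.2
finger_force: 0.0
```

```bash
cat >> h.py <<'E'
def wristtops(tag):
    s=manip.read_state();im,d,i=cloud('wrist');p=pts(d,i)
    print(s['eef_pos'].round(1),s['eef_rot'].round(3),s['finger_gap'],s['joints'].round(2))
    m=((p[...,2]>100)&(p[...,2]<120)&(d>0)).astype(np.uint8)
    n,l,st,c=cv2.connectedComponentsWithStats(m)
    for k in range(1,n):
        if st[k,4]>60:
            q=p[l==k];(x,y),r=cv2.minEnclosingCircle(q[:,:2].astype(np.float32))
            print(c[k].round(1),st[k,4],q.mean(0).round(1),'circ',round(x,1),round(y,1),round(r,1))
    cv2.imwrite(f'pics/{tag}.png',im)
E
python3 -c "
from h import *
wristtops('d')"
```

```text
[619.8 127.3 230. ] [-3.141 -0.     1.717] 75.16097436571768 [ 0.14  0.49  1.26  0.    1.39 -0.  ]
[96.8 51.8] 1726 [484.4 228.3 109.6] circ 482.8 228.2 17.1
[252.2 196.6] 1131 [622.8 128.2 110. ] circ 623.1 127.0 16.9
```

View pics/d.png

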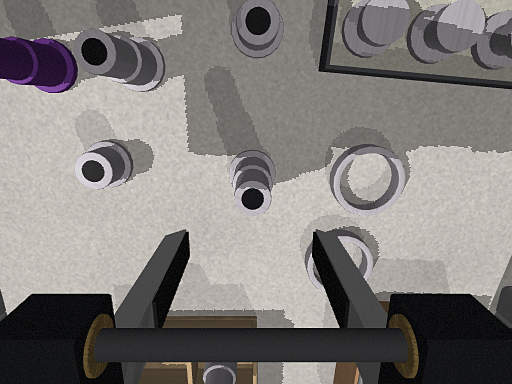

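The wrist view shows housing A centred between the fingers with its disc at (252,198), B at (95,50) and purple at the far left. I'll shift +2.5 mm in x, descend and grip.

>>> step_arm(series=[2.5,0,-30,0,0.2,0,0,-35,0,0.2,0,0,-35,0,0.2,0,0,-26,0,0.2,0,0,-10,0,0.2,0,0,0,0,0.2,0,0,0,0,1,0,0,0,0,1,0,0,0,0,1,0,0,0,0,1,0,0,0,0,1], squeeze=25)

```text
clock: 3.28
eef_pos: [622.7, 126.9, 94.4]
eef_rot: [-3.141, -0.0, 1.717]
wrist_force: [-1.3, 0.4, 0.6]
finger_gap: 33.1
finger_force: 25.0
```

>>> step_arm(series=[0,0,15,0,1,0,0,40,0,1,0,0,40,0,1,0,0,40,0,1,-5,-20,0,0,1,-6,-30,0,0,1,-7,-32,0,0,1,-7,-32,0,0,1,-7,-32,0,0,1,-7,-32,0,0,1,-7,-32,0,0,1,-7,-32,0,0,1,-7,-32,0,0,1,-7,-32,0,0,1,-5,-30,0,0,1,-3,-18,0,0,1,0,0,0,0,1,0,0,0,0,1])

```text
clock: 5.52
eef_pos: [547.7, -226.4, 229.1]
eef_rot: [-3.141, -0.001, 1.717]
wrist_force: [-0.1, 0.2, -3.6]
finger_gap: 33.2
finger_force: 25.0
```

Run:
```python
from h import *
wristtops('e')
im,d,i=cloud('wrist');p=pts(d,i)
m=(p[...,2]>48)&(p[...,2]<60)&(d>0)
print('rim extent',p[m].min(0),p[m].max(0))
im2,d2,i2=cloud('top')
np.savez('top2',im=im2,p=pts(d2,i2))
cv2.imwrite('pics/e.png',np.hstack([im[:,:],im2[60:300,250:450].repeat(2,0)[:384]])[:, :800])
```

```text
[ 547.7 -226.4  229.1] [-3.141e+00 -1.000e-03  1.717e+00] 33.20566093079528 [-0.45  0.4   1.39  0.    1.35 -0.6 ]
[353.2  92.2] 1635 [ 617.1 -126.   115.4] circ 618.7 -125.7 17.1
rim extent [ 484.55668876 -279.02347108   48.00470374] [838.18358339 -70.50829907  59.96744503]
```

View pics/e.png

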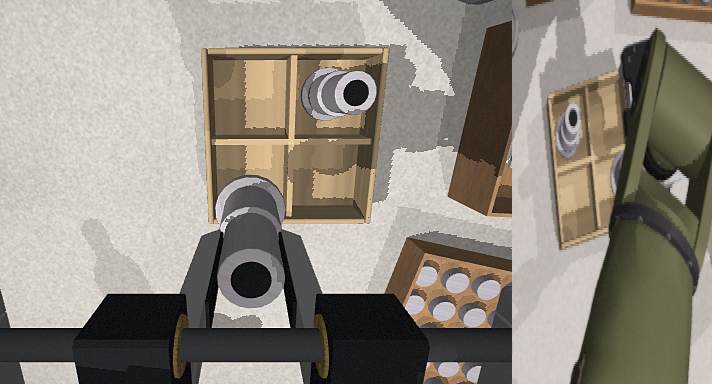

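A is held upright over the near-left cell at (250,205), with C at (345,95) and the divider cross at (291,141). I'll check the cross position quickly.

Run:
```python
from h import *
im,d,i=cloud('wrist');d[:]=1;p=pts(d,i);e=np.array(i['eye'])
for n,(u,v) in dict(cross=(291,141),TL=(204,49),TR=(388,48)).items():
    r=p[v,u]-e;print(n,(e+r*(55-e[2])/r[2]).round(1))
```

```text
cross [ 584.2 -177.5   55. ]
TL [ 487.6 -104.9   55. ]
TR [658.4 -78.8  55. ]
```

The centre agrees to within 1 mm, so I'll lower.

>>> step_arm(series=[0,0,-20,0,1,0,0,-30,0,1,0,0,-30,0,1,0,0,-25,0,1,0,0,-12,0,1,0,0,-6,0,1,0,0,-3,0,1,0,0,-2,0,1,0,0,-0.5,0,1,0,0,0,0,1])

```text
clock: 6.98
eef_pos: [547.9, -227.1, 101.2]
eef_rot: [3.141, 0.0, 1.717]
wrist_force: [-0.2, -0.5, -2.8]
finger_gap: 33.5
finger_force: 25.0
```

>>> step_arm(series=[0,0,-0.8,0,1,0,0,0,0,1,0,0,0,0,0.35,0,0,0,0,0.35,0,0,0,0,0.35,0,0,20,0,0.35,0,0,40,0,0.35,0,0,40,0,0.2,0,0,28,0,0.2,0,0,0,0,0.2])

```text
clock: 8.22
eef_pos: [548.4, -227.3, 230.1]
eef_rot: [3.138, 0.002, 1.717]
wrist_force: [-0.2, 0.0, -0.2]
finger_gap: 75.1
finger_force: 0.0
```

```bash
python3 -c "
from h import *
wristtops('f')"
```

```text
[ 548.4 -227.3  230.1] [3.138e+00 2.000e-03 1.717e+00] 75.05239169209956 [-0.45  0.4   1.39  0.    1.35 -0.6 ]
[351.6  90.5] 1631 [ 617.  -126.   115.3] circ 618.6 -125.9 17.0
[249.1 196.5] 1227 [ 548.9 -225.2  115.5] circ 549.2 -226.8 16.9
```

>>> step_arm(series=[-3,20,0,0,0.2,-5,35,0,0,0.2,-6,40,0,0,0.2,-6,40,0,0,0.2,-6,40,0,0,0.2,-6,40,0,0,0.2,-6,40,0,0,0.2,-6,40,0,0,0.2,-6,40,0,0,0.2,-6,40,0,0,0.2,-6,40,0,0,0.2,-3,25,0,0,0.2,-1,15,0,0,0.2,0,0,0,0,0.2,0,0,0,0,0.2])

```text
clock: 10.15
eef_pos: [481.8, 227.3, 227.9]
eef_rot: [-3.141, 0.0, 1.716]
wrist_force: [0.1, 0.4, -0.0]
finger_gap: 75.1
finger_force: 0.0
```

```bash
python3 -c "
from h import *
wristtops('g')"
```

```text
[481.8 227.3 227.9] [-3.141  0.     1.716] 75.10087274969187 [ 0.37  0.26  1.57 -0.    1.3   0.23]
[141.1 196.5] 1200 [387.2 214.6 109.8] circ 386.1 213.0 17.1
[249.5 195.2] 1147 [482.2 229.8 110. ] circ 482.3 228.6 17.2
```

View pics/g.png

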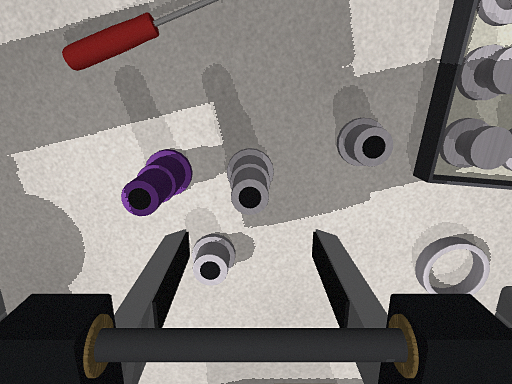

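A stands in its cell with its top at (549,-227). The picture shows grey tall housing B at (250,195), centred between the fingers; purple is beside it at (140,197), 96 mm away. Next I descend and grip B.

>>> step_arm(series=[0.5,1,-30,0,0.2,0,0,-35,0,0.2,0,0,-35,0,0.2,0,0,-24,0,0.2,0,0,-10,0,0.2,0,0,0,0,0.2,0,0,0,0,1,0,0,0,0,1,0,0,0,0,1,0,0,0,0,1,0,0,0,0,1,0,0,15,0,1,0,0,40,0,1,0,0,40,0,1,0,0,42,0,1,0,0,0,0,1])

```text
clock: 12.2
eef_pos: [483.2, 229.3, 234.9]
eef_rot: [3.136, -0.001, 1.717]
wrist_force: [-0.1, -0.5, -1.9]
finger_gap: 34.0
finger_force: 24.9
```

>>> step_arm(series=[2,-18,0,0,1,4,-30,0,0,1,5,-36,0,0,1,5,-36,0,0,1,5,-36,0,0,1,5,-36,0,0,1,5,-36,0,0,1,5,-36,0,0,1,5,-36,0,0,1,5,-36,0,0,1,4,-25,0,0,1,2,-9.5,0,0,1,0,0,0,0,1,0,0,0,0,1])

```text
clock: 13.95
eef_pos: [534.1, -140.8, 230.9]
eef_rot: [-3.141, -0.0, 1.718]
wrist_force: [0.0, 0.2, -2.1]
finger_gap: 33.3
finger_force: 24.9
```

```bash
python3 -c "
from h import *
wristtops('i')"
```

```text
[ 534.1 -140.8  230.9] [-3.141 -0.     1.718] 33.32571114195713 [-0.32  0.31  1.51  0.    1.32 -0.47]
[344.6 193.6] 1304 [ 616.7 -124.   115. ] circ 618.9 -125.4 17.3
```

View pics/i.png

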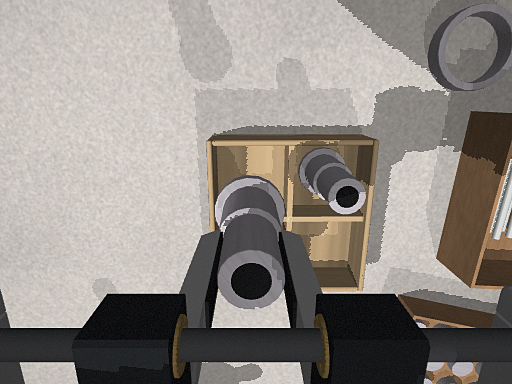

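B is held upright over the empty far-left cell at (250,200), and C is at (345,195). I'll lower it.

>>> step_arm(series=[1,-0.5,-20,0,1,0,0,-30,0,1,0,0,-30,0,1,0,0,-25,0,1,0,0,-13,0,1,0,0,-6,0,1,0,0,-3,0,1,0,0,-2,0,1,0,0,-1,0,1,0,0,0,0,1])

```text
clock: 15.25
eef_pos: [535.4, -142.1, 101.3]
eef_rot: [3.141, 0.0, 1.717]
wrist_force: [0.2, 0.3, -2.1]
finger_gap: 33.7
finger_force: 24.9
```

>>> step_arm(series=[0,0,-0.8,0,1,0,0,0,0,1,0,0,0,0,0.35,0,0,0,0,0.35,0,0,0,0,0.35,0,0,20,0,0.35,0,0,40,0,0.35,0,0,40,0,0.35,0,0,40,0,0.35,-20,40,0,0,0.35,-20,50,0,0,0.35,-20,50,0,0,0.35,-20,50,0,0,0.35,-20,50,0,0,0.35,-10,40,0,0,0.35,0,0,0,0,0.35,0,0,0,0,0.35])

```text
clock: 17.38
eef_pos: [425.4, 137.6, 240.4]
eef_rot: [3.141, 0.0, 1.717]
wrist_force: [0.4, -0.6, 0.9]
finger_gap: 61.3
finger_force: 0.0
```

Run:
```python
from h import *
im,d,i=cloud('top');p=pts(d,i)
m=((p[...,2]>104)&(p[...,2]<124)&(p[...,1]<-60)&(p[...,0]>450)&(p[...,0]<720)).astype(np.uint8)
n,l,s,c=cv2.connectedComponentsWithStats(m)
for k in range(1,n):
    if s[k,4]>30:
        q=p[l==k];t=np.radians(8.5);v=q.mean(0);w=v[:2]-[584,-178]
        print(v.round(1),'crate',(np.array([[np.cos(t),np.sin(t)],[-np.sin(t),np.cos(t)]])@w).round(1))
cv2.imwrite('pics/j.png',im)
```

```text
[ 615.3 -123.9  115.8] crate [39.  48.9]
[ 546.2 -225.   116.2] crate [-44.4 -40.9]
[ 532.5 -140.9  116.3] crate [-45.4  44.3]
[ 467.6 -478.6  117. ] crate [-159.6 -280.1]
```

View pics/j.png

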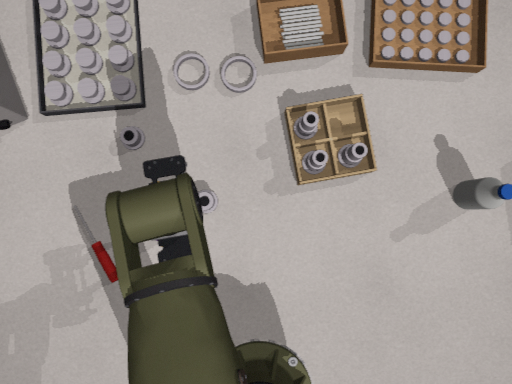

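All three housings stand upright in their own cells at (307,124), (316,160) and (352,153), and the arm is clear of them.

```bash
python3 -c "
from cell import manip
print(manip.sign_off())"
```

```text
the job is handed in; nothing more can be done
None
```

The job is handed in at about 17 s on the clock: both tall housings were lowered upright into their own crate cells, within about 3 mm of centre on the last top-camera check, and housing_c was left in its cell; the sign-off call returned no verdict.

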